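# Hang the bobbin box on its screw

### The arm

A 7-joint arm with a two-finger parallel gripper is mounted at the origin on the work surface. World frame = base frame: x ahead of the robot, y to its left, z up, the work surface at z = 0. Lengths are in m, angles in degrees, forces in N, time in s.
With the tool pointing down it reaches from about 0.425 to 0.875 m from the base axis. Payload 4.7 kg.
Tool frame: the origin (TCP) lies at the very end of the fingers, on their centre line; the grasp point (between the pads) lies 19 mm behind it (env.grasp_offset is the distance from the TCP to the grasp point, in m); z points along the fingers, y is the line along which they close (so a half turn about z gives the same grasp; the last joint's range is limited). The gripper opens to 87 mm and grips with 3 to 60 N. Pads are 19 mm wide; open, the fingers measure 117 mm over their backs; the gripper's body (75 mm by 190 mm) begins 51 mm behind the grasp point.
Start: joints at [-68.062, 18.392, -4.016, 83.108, 1.295, 78.541, -3.26], TCP at [0.234, 0.606, 0.19] pointing down, gripper open.
Joint ranges: [-163.93, 163.93], [-17.29, 119.83], [-79.2, 71.16], [3.27, 140.29], [-89.18, 269.18], [5.43, 117.66], [-154.24, 154.24]. Speed limits (degrees/s): [147.25, 147.25, 180, 180, 180, 180, 180].

### API

Orientations are given as [roll, pitch, yaw] about the fixed x, y, z axes, in that order (R = Rz(yaw) Ry(pitch) Rx(roll)).
In Python, from cell import env gives the robot as it stands. The module is installed in compiled form; this text tells all that it offers.
- The arm moves only by the tool drive_tool, never from a script. Its argument "moves" is one flat list of numbers, 5 for each row, row after row: the shift along the tool's x, y, z in units of 40 mm (1.0 is 40 mm), then the turn about the tool's z in units of 10 degrees (1.0 is 10 degrees), then the finger opening in mm, from 0 to 87. A call has 1 to 5 rows; each row is the pose to reach, as a shift and turn from the pose commanded when the call began, along the tool's axes at that moment; what a row does not reach only later rows make up. A row lasts 1/8 s, in which the tool goes at most 62.5 mm and 10.7 degrees, less where a joint would pass 70% of its speed; a pose out of reach is approached as far as the arm can. A call with a gripper value outside its range is refused whole. The fingers move at their own pace and stop on an object; "squeeze" is the grip in N (left out, the last holds). Time passes only in rows, so rows that repeat a pose let the fingers close. It gives the time, the measured TCP pose, the force, the opening and the grip force at its end, in the units of the state.
- env.get_obs(): the state, without advancing time (a new reading comes with each control period).
- env.read_camera(name): name is "side" or "top"; returns (picture, depth): 400x640x3 uint8, red, green, blue; 400x640 float32, m along the optical axis (not along the pixel's ray), 0 where there is no reading.
- env.camera_model(name): a dict with "K" (3x3 intrinsics, pixels), "rvec" (rotation vector, rad) and "tvec" (3), from world to camera coordinates, as OpenCV has them. Camera axes: x right, y down, z forward; pixel columns grow to the right and rows downward; lengths in m; the calibration is good to about 2 mm. A picture is of the moment at which its call begins. camera_model takes no time and is no camera call.
- env.sign_off(): hands the job in; it is judged then, once.
The state is a dict: "time_s": time; "qpos": joint angles; "joint_velocities": joint speeds; "effort": joint torques, N m; "tool_pos": TCP position; "tool_rot": TCP orientation; "force": force on the tool from outside, world axes, zero at the start; "wrist_torque": the same for the moment, N m; "grip_width": finger opening in m; "grasp_force": force on a finger pad.
Only numpy, scipy, OpenCV 4.12 (cv2) and the standard library are available. Lean on these libraries where they do the work, as an engineer would, in place of code of your own. Each camera call takes 0.05 s, during which the arm holds its last target. There are 200 camera calls.

### The job

Pick up the empty wooden bobbin box and hang it on the screw clamped in the slotted strip of the display board: feel for the screw head with the keyhole of the hanger on the box's back until the head drops in and the box lies against the board, then slide the box down until it is fully home in the narrow slot, and only then let go, leaving it hanging upright and flush. Feel with a light touch, never forcing the box against the screw or board, and leave the other things on the stall where they are.

Things in the scene. Friction and masses are not known exactly. Their poses are not given: they have to be found in the camera images.
- box_mid (a point): Centre, half-way up, of the loose light-wood bobbin box standing on the table; 0.22 to 0.39 kg. x points to its back (to the board when hung), z up. Mm from here: underside z -56; front wall x -43 to -33, side walls y 42 to 50 either side, tops z +29; floor top z -48; back board x 33 to 47, 100 wide, top z +56; hanger and two low rubber bumpers on the back reach x +50.
- front_wall (a point): Best place to hold the box, from above: middle of its front wall (10 mm thick, 100 wide), 12 mm under the wall's top edge. Box axes; x is across the wall. One finger goes inside the box, where 66 mm (x) by 84 mm (y) is free, the floor 65 mm below this point. The back board starts 71 mm behind this point and rises 39 mm above it.
- hole (a point): Centre of the keyhole's round hole (17 mm) on the rear face of the 3 mm steel hanger plate (70 wide) on the box's back: 50 mm behind and 19 mm above box_mid, on the box's middle plane. A pocket behind the plate takes the screw head. Box axes.
- slot_end (a point): 16 mm straight above hole: the spot on the hanger's rear face where the middle of the screw's shank lies when the box is fully home. The slot, 8 mm wide, runs up from the round hole to just above here. So the box slides down 16 mm from hole to home. Box axes.
- strip_mid (a point): Middle of a steel strip (80 x 26 mm) let in flush with the board's face, 185 to 215 mm up, with a level slot in which the hanging screw is clamped: its axis stands 0 to 14 mm to either side (y) of this point, at this height; just where is seen or felt, not measured. x level into the board, z up, y along the board, as board.
- strip: The strip with its steel screw, as a solid; origin and axes as strip_mid. 6 mm shank stands out 4.8 mm (-x), then a round head 14 mm across, 4 mm thick, rim hardly bevelled. A hanger that meets the head stops about 8.8 mm off the board; with the head in the hole it goes on to the board. Fixed, rigid. Pushes of 5 to 10 N are fine; over 20 N is too much.
- board: Upright plywood board, 360 wide, 15 thick, 290 high, fixed, on two feet 20 high that reach 20 mm out in front. Origin: middle of its front face at table height; x level into the board, y along it, away from its medallion end. Framed medallion 90 x 110 x 12 at y -120, z 185 mm; strip's middle at y -10 to +90. Pushes of 5 to 10 N on board or screw are fine; over 20 N is too much.
- jar: Closed glass jar, 52 mm across, 75 high; origin under its middle. Bystander.
- reel: Wooden thread reel standing on end, 44 mm across, 54 high; origin under its middle. Bystander.
- tin: Low round tin, 72 mm across, 32 high; origin under its middle. Bystander.
There are look-alikes about, which are no part of the job. There is more than one size of the part that bears box_mid; the job needs the smallest.

How it is judged (in metres and radians):
On the way, in this order (a step that is already met when the one before it is completed fails the run):
1. the screw head is through the round hole and the box lies against the board, not yet slid down (x of slot_end in the frame of strip_mid between -0.004 and 0.003 m and y of slot_end in the frame of strip_mid between -0.018 and 0.018 m and z of slot_end in the frame of strip_mid between 0.01 and 0.021 m), for 0.1 s.
2. the box is slid down home, the shank at the end of the narrow slot (x of slot_end in the frame of strip_mid between -0.004 and 0.003 m and y of slot_end in the frame of strip_mid between -0.018 and 0.018 m and z of slot_end in the frame of strip_mid between -0.003 and 0.003 m and angle between box_mid's own z axis and vertical below 0.1 rad and angle between the x axis of box_mid and the x axis of strip_mid, either way round below 0.1 rad), for 0.2 s.
At the end, for the whole second after the job is handed in: The box hangs from the screw at rest: the shank within 3 mm (in height) of its seat at the slot's top end, the hanger within 4 mm of the board's face, the box upright and square to the board within 0.10 rad, and let go (all of step 2 and linear speed of box below 0.01 m/s and contact force between box and strip above 0.3 N); the robot touches nothing.
It fails at once if the box is pressed on the screw with more than 20 N (contact force between box and strip above 20 N).
It fails at once if the box is pressed on the board with more than 20 N (contact force between box and board above 20 N).
It fails at once if the box is let go in the air or before it is home in the slot (contact force between the fingers and box below 0.1 N and height (world z) of box_mid above 0.071 m and z of slot_end in the frame of strip_mid above 0.005 m).
It fails at once if a bystander (jar, reel or tin) is moved by more than 20 mm (distance of any of jar, reel, tin from where it was at the start of the episode above 0.02 m).
It also fails if it takes over 67 s, if anything falls off the work surface, if the arm or the gripper's body presses on something with over 40 N, if the wrist force passes 120 N, or if a joint passes its speed limit or range.

## Working session

There is one attempt and no reset: what is moved stays moved. The work goes in short steps, Python scripts to look and compute and a tool call to move; the robot and the scene stay as the last step left them, time stands still between calls to the robot, and variables do not carry over. Pictures are saved under pics/ and viewed, at most 10 in all, crops included, and the job is handed in when it is done.

Besides the shell and the picture viewer there is one more tool, called after "Request:" as name(argument=value, ...), one argument or row to a line, values as JSON. drive_tool: Moves the arm, as the interface text tells. Its arguments: {"type":"object","properties":{"moves":{"type":"array","items":{"type":"number"}},"squeeze":{"type":"number"}},"required":["moves"]}

```bash
mkdir -p pics
cat > h.py <<'E'
import numpy as np, cv2
from cell import env
def cam(n):
    m=env.camera_model(n); return np.array(m["K"]),cv2.Rodrigues(np.array(m["rvec"],float))[0],np.array(m["tvec"],float).ravel()
def pts(n,depth):
    K,R,t=cam(n); v,u=np.mgrid[:400,:640]
    c=np.stack([(u-K[0,2])/K[0,0]*depth,(v-K[1,2])/K[1,1]*depth,depth],-1)
    return (c-t)@R   # world
def proj(n,P):
    K,R,t=cam(n); c=np.atleast_2d(P)@R.T+t; q=c@K.T; return q[:,:2]/q[:,2:]
def ray(n,u,v,axis,val):
    K,R,t=cam(n); d=R.T@np.linalg.inv(K)@np.array([u,v,1.]); o=-R.T@t; return o+d*(val-o[axis])/d[axis]
def snap(n,f):
    p,d=env.read_camera(n); cv2.imwrite(f"pics/{f}.png",p[:,:,::-1]); np.savez(f"pics/{f}.npz",p=p,d=d); return p,d
E
python3 - <<'E'
from h import *
for n in("side","top"):
    snap(n,n+"0"); K,R,t=cam(n); print(n,K.tolist(),(-R.T@t).round(3),R[2].round(2))
o=env.get_obs(); print({k:o[k] for k in("time_s","tool_pos","tool_rot","force","grip_width")},env.grasp_offset)
E
```

```text
side [[459.2782341873912, 0.0, 319.8683091069358], [0.0, 459.2782341873912, 206.7497600461154], [0.0, 0.0, 1.0]] [ 0.271 -0.837  0.851] [ 0.25  0.73 -0.64]
top [[478.6764552605628, 0.0, 315.9274518829109], [0.0, 478.6764552605628, 204.10691437074635], [0.0, 0.0, 1.0]] [ 0.239 -0.048  1.553] [ 0.19  0.   -0.98]
{'time_s': 0.1, 'tool_pos': array([0.23416919, 0.60577697, 0.18918761]), 'tool_rot': array([-1.79903788e+02,  5.61949131e-03,  1.58872011e+02]), 'force': array([-0.32213722,  0.17427855,  0.31136563]), 'grip_width': 0.08734727743911264} 0.0187
```

View pics/top0.png

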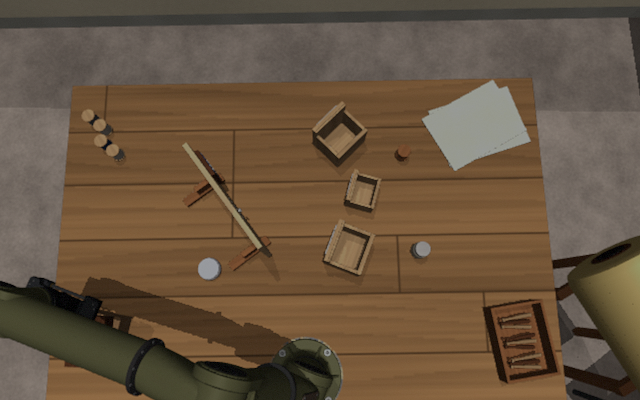

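View pics/side0.png

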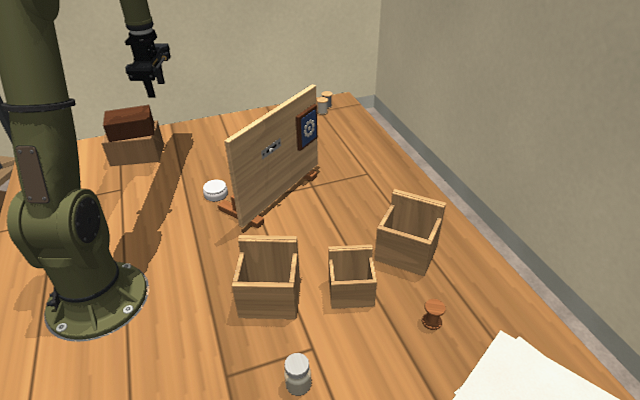

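The top view shows the board running from (185,145) to (265,250). Three similar boxes stand to its right, and the smallest is at about (363,190). The side view shows the strip and screw at about (271,149) and the small box at about (352,275), with its tall back facing away from the camera. Next I'll measure.

Run:
```python
from h import *
T=np.load("pics/top0.npz"); S=np.load("pics/side0.npz")
Pt=pts("top",T["d"]); Ps=pts("side",S["d"])
# board: top view high points in region; boxes
z=Pt[...,2]; print("table z",np.median(z[200:230,380:400]))
def rect(m): 
    q=Pt[m][:,:2]; r=cv2.minAreaRect((q*1000).astype(np.float32)); return [np.round(x,1) for x in r],len(q)
def reg(u0,v0,u1,v1):
    m=np.zeros((400,640),bool); m[v0:v1,u0:u1]=1; return m
for nm,b in dict(a=(305,95,372,168),b=(340,166,386,214),c=(318,216,382,280)).items():
    m=reg(*b)&(T["d"]>0)
    zs=z[m]; print(nm,"max z",np.percentile(zs,99.5).round(3),"all",rect(m&(z>.03)),"back top",rect(m&(z>np.percentile(zs,99.5)-.012)))
m=reg(175,135,275,262)&(z>.27); print("board top",rect(m), np.percentile(z[m],50))
q=Pt[m][:,:2];print(cv2.boxPoints(cv2.minAreaRect((q*1000).astype(np.float32))).round())
# board face plane from side view
mm=np.zeros((400,640),bool); mm[130:200,235:290]=1
mm&=(Ps[...,2]>.08)&(S["d"]>0)
P=Ps[mm]; 
for _ in range(4):
    c=P.mean(0); n=np.linalg.svd(P-c,full_matrices=False)[2][2]; e=(P-c)@n; P=P[abs(e)<max(.003,2*e.std())]
n*=np.sign(n[1]); print("plane",c.round(4),n.round(4),"std",e.std(),len(P), "yaw",np.degrees(np.arctan2(n[1],n[0])))
np.savez("pl.npz",c=c,n=n)
im=S["p"][125:175,240:325,::-1]; cv2.imwrite("pics/crop1.png",cv2.resize(im,None,fx=8,fy=8,interpolation=cv2.INTER_CUBIC)[:600,:800])
im=S["p"][235:315,310:400,::-1]; cv2.imwrite("pics/crop2.png",cv2.resize(im,None,fx=6,fy=6,interpolation=cv2.INTER_CUBIC))
```

```text
table z 0.0004867837774219638
a max z 0.15 all ([array([ 748.4, -120.4]), array([124.2, 133.5]), np.float64(44.2)], 1448) back top ([array([784.4, -86.3]), array([ 24. , 132.3]), np.float64(44.4)], 296)
b max z 0.117 all ([array([ 564.4, -190.4]), array([ 92.8, 102.1]), np.float64(73.1)], 585) back top ([array([ 575.5, -154.3]), array([ 16.9, 100.9]), np.float64(72.8)], 160)
c max z 0.151 all ([array([ 381.6, -139. ]), array([122.5, 132. ]), np.float64(67.6)], 947) back top ([array([400.5, -93.2]), array([ 22.8, 131.4]), np.float64(67.2)], 315)
board top ([array([437.6, 148.4]), array([556.4,  42. ]), np.float64(40.4)], 805) 0.2904854229201432
[[212. -16.]
 [239. -48.]
 [663. 313.]
 [636. 345.]]
plane [0.4518 0.1615 0.1786] [-0.5889  0.8082  0.0014] std 0.0012519166679903584 3151 yaw 126.08128310416852
```

View pics/crop1.png

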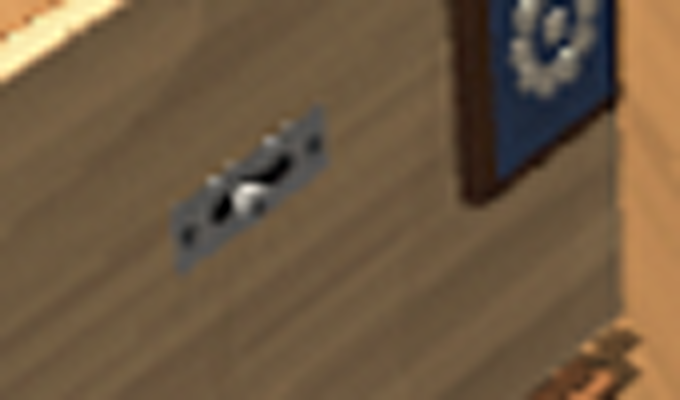

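The crop shows the grey strip with corners at about (172,207), (325,105), (328,160) and (178,270). The bright screw head is at about (249,199), left of the strip's centre. Next I'll convert these to positions and check the gripper body's extent, since it may foul the board.

Run:
```python
from h import *
T=np.load("pics/top0.npz"); S=np.load("pics/side0.npz")
Pt=pts("top",T["d"]); Ps=pts("side",S["d"])
pl=np.load("pl.npz"); c,n=pl["c"],pl["n"]; n[2]=0;n/=np.linalg.norm(n)
yb=np.array([-n[1],n[0],0])
def onpl(n_,u,v,off=0):
    K,R,t=cam(n_); d=R.T@np.linalg.inv(K)@np.array([u,v,1.]); o=-R.T@t
    return o+d*(((c-o)@n-off)/(d@n))
C=[onpl("side",240+x/8-.5+.5/8,125+y/8-.5+.5/8) for x,y in((172,207),(325,105),(328,160),(178,270))]
for p in C: print(p.round(4),"y,z",((p-c)@yb).round(4),p[2].round(4))
m=np.mean(C,0); s=onpl("side",240+249/8-.5,125+199/8-.5,.0088)
print("strip mid",m.round(4),"screw",s.round(4),"dy",((s-m)@yb).round(4),"yb",yb.round(3))
# board top edge in top view
z=Pt[...,2]; q=Pt[(z>.285)&(z<.3)&(np.abs((Pt-c)@n)<.03)&(np.abs((Pt-c)@yb)<.25)]
l=cv2.fitLine(q[:,:2].astype(np.float32),cv2.DIST_HUBER,0,.01,.01).ravel(); print("board line yaw",np.degrees(np.arctan2(-l[0],l[1])),"off",np.percentile((q-c)@n,[5,50,95]).round(4),"y ext",np.percentile((q-c)@yb,[0.5,99.5]).round(4))
print("origin along yb", )
# gripper profile
from scipy.spatial.transform import Rotation as Ro
o=env.get_obs(); R=Ro.from_euler("xyz",o["tool_rot"],degrees=True).as_matrix()
for nm,P,d in(("top",Pt,T["d"]),("side",Ps,S["d"])):
    L=((P-o["tool_pos"])@R)[d>0]; L=L[(abs(L[:,0])<.13)&(abs(L[:,1])<.13)&(L[:,2]<.01)]
    for a in np.arange(-.3,.01,.02):
        k=L[(L[:,2]>=a)&(L[:,2]<a+.02)]
        if len(k)>2: print(nm,a.round(2),len(k),"x",k[:,0].min().round(3),k[:,0].max().round(3),"y",k[:,1].min().round(3),k[:,1].max().round(3))
for nm,b in dict(jar0=(385,235,440,265),reel0=(390,140,415,168),tin0=(195,255,225,285)).items():
    mm=np.zeros((400,640),bool); mm[b[1]:b[3],b[0]:b[2]]=1; q=Pt[mm&(z>.02)]; print(nm,q.mean(0).round(3),q[:,2].max().round(3))
```

```text
[0.4578 0.1658 0.2067] y,z -0.0074 0.2067
[0.5225 0.213  0.2039] y,z -0.0875 0.2039
[0.5218 0.2125 0.1827] y,z -0.0866 0.1827
[0.4573 0.1655 0.1827] y,z -0.0068 0.1827
strip mid [0.4899 0.1892 0.194 ] screw [0.485  0.1748 0.1982] dy 0.0124 yb [-0.808 -0.589  0.   ]
board line yaw -54.036484 off [-0.0013  0.0055  0.0122] y ext [-0.2476  0.099 ]
origin along yb
top -0.3 64 x -0.036 -0.019 y -0.032 0.003
top -0.28 68 x -0.036 -0.015 y -0.032 0.004
top -0.26 91 x -0.038 -0.011 y -0.037 0.019
top -0.24 53 x -0.037 -0.008 y -0.037 0.009
top -0.22 235 x -0.037 -0.003 y -0.052 0.012
top -0.2 70 x -0.037 0.0 y -0.052 0.011
top -0.18 49 x -0.022 0.003 y -0.052 -0.039
top -0.16 503 x -0.037 0.009 y -0.097 0.096
top -0.14 208 x -0.037 0.009 y -0.096 0.086
top -0.12 123 x -0.037 0.015 y -0.088 0.085
top -0.06 3 x -0.011 -0.01 y 0.049 0.05
side -0.3 210 x -0.035 0.033 y -0.045 0.01
side -0.28 202 x -0.034 0.034 y -0.041 0.01
side -0.26 204 x -0.036 0.034 y -0.041 0.009
side -0.24 172 x -0.037 0.036 y -0.043 0.013
side -0.22 283 x -0.036 0.039 y -0.056 0.019
side -0.2 170 x -0.036 0.041 y -0.056 0.013
side -0.18 159 x -0.022 0.027 y -0.055 0.021
side -0.16 429 x -0.037 0.038 y -0.101 0.101
side -0.14 296 x -0.037 0.039 y -0.099 0.097
side -0.12 263 x -0.037 0.041 y -0.093 0.085
side -0.1 50 x -0.01 0.014 y -0.065 0.058
side -0.08 82 x -0.01 0.015 y -0.061 0.056
side -0.06 88 x -0.01 0.015 y -0.056 0.051
side -0.04 33 x -0.008 0.014 y -0.056 0.054
jar0 [ 0.373 -0.361  0.083] 1.553
reel0 [ 0.683 -0.321  0.105] 1.553
tin0 [0.329 0.298 0.04 ] 1.553
```

```bash
cat > go.py <<'E'
import sys; from h import *
from scipy.spatial.transform import Rotation as Ro
o=env.get_obs(); R=Ro.from_euler("xyz",o["tool_rot"],degrees=True).as_matrix()
x,y,z,yaw=map(float,sys.argv[1:5])
print("units",(R.T@(np.array([x,y,z])-o["tool_pos"])/.04).round(3),"turn",round(((o["tool_rot"][2]-yaw+180)%360-180)/10,3))
E
python3 go.py .604 -.217 .36 73
```

```text
units [-16.039 -15.861  -4.242] turn 8.587
```

Request:
drive_tool(
  moves=[0, 0, -4.25, 0, 87, 0, 0, -4.25, 0, 87, 0, 0, -4.25, 0, 87, -16, -15.9, -4.25, 8.6, 87, -16, -15.9, -4.25, 8.6, 87],
)

```text
time_s: 0.72
tool_pos: [0.2857, 0.4913, 0.3598]
tool_rot: [-180.0, 0.0, 137.1]
force: [0.7, -0.2, 0.5]
grip_width: 0.087
grasp_force: 0.0
```

```bash
python3 go.py .604 -.217 .36 73
```

```text
units [-1.7881e+01 -7.5590e+00  1.0000e-03] turn 6.411
```

Request:
drive_tool(
  moves=[-17.88, -7.56, 0, 6.4, 87, -17.88, -7.56, 0, 6.4, 87, -17.88, -7.56, 0, 6.4, 87, -17.88, -7.56, 0, 6.4, 87, -17.88, -7.56, 0, 6.4, 87],
)

```text
time_s: 1.35
tool_pos: [0.4151, 0.2056, 0.3599]
tool_rot: [-180.0, -0.0, 83.3]
force: [0.7, 0.7, 0.2]
grip_width: 0.087
grasp_force: 0.0
```

```bash
python3 go.py .604 -.217 .36 73
```

```text
units [-9.945e+00  5.920e+00 -5.000e-03] turn 1.032
```

Request:
drive_tool(
  moves=[-9.94, 5.92, 0, 1.03, 87, -9.94, 5.92, 0, 1.03, 87, -9.94, 5.92, 0, 1.03, 87, -9.94, 5.92, 0, 1.03, 87, -9.94, 5.92, 0, 1.03, 87],
)

```text
time_s: 1.98
tool_pos: [0.5444, -0.0785, 0.3601]
tool_rot: [180.0, -0.0, 73.4]
force: [1.2, 0.4, -0.2]
grip_width: 0.0868
grasp_force: 0.0
```

```bash
python3 go.py .604 -.217 .2 73
```

```text
units [-2.895  2.417  4.001] turn 0.04
```

Request:
drive_tool(
  moves=[-2.9, 2.42, 0, 0.04, 87, -2.9, 2.42, 0, 0.04, 87, -2.9, 2.42, 4, 0.04, 87, -2.9, 2.42, 4, 0.04, 87, -2.9, 2.42, 4, 0.04, 87],
)

```text
time_s: 2.6
tool_pos: [0.6019, -0.2155, 0.196]
tool_rot: [-179.7, 0.0, 72.9]
force: [-0.1, 0.3, -0.4]
grip_width: 0.0872
grasp_force: 0.0
```

Run:
```python
from h import *
p,d=snap("side","side1"); cv2.imwrite("pics/s1.png",cv2.resize(p[170:350,250:490,::-1],None,fx=3,fy=3,interpolation=cv2.INTER_CUBIC))
o=env.get_obs(); print(o["time_s"],o["tool_pos"],o["tool_rot"],o["force"])
# side-view check of the box: front top edge & side top edges points
P=pts("side",d); n=np.array([np.cos(np.radians(73)),np.sin(np.radians(73)),0]); y=np.array([-n[1],n[0],0]); b=np.array([.5638,-.1925,.056])
L=(P-b)@np.stack([n,y,[0,0,1]],1); m=(d>0)&(abs(L[...,0])<.08)&(abs(L[...,1])<.08)
f=m&(abs(L[...,0]+.043)<.012)&(L[...,2]>-.045)&(L[...,2]<.02); print("front face x",np.median(L[f][:,0]),"slope deg",np.degrees(np.polyfit(L[f][:,1],L[f][:,0],1)[0]), "y ext",np.percentile(L[f][:,1],[1,99]))
k=m&(L[...,2]>.02)&(L[...,2]<.034)&(L[...,0]<.025); print("rim y",np.percentile(L[k][:,1],[1,99]), "z",np.median(L[k][:,2]))
```

```text
2.65 [ 0.59980077 -0.21523574  0.19171125] [-1.79376971e+02  8.40218921e-02  7.28900314e+01] [-1.1673516   0.19530094 -3.41869305]
front face x -0.04340020894358186 slope deg -0.3641304155880258 y ext [-0.04847762  0.04913449]
rim y [-0.04951997  0.05001694] z 0.027538251618944833
```

View pics/s1.png

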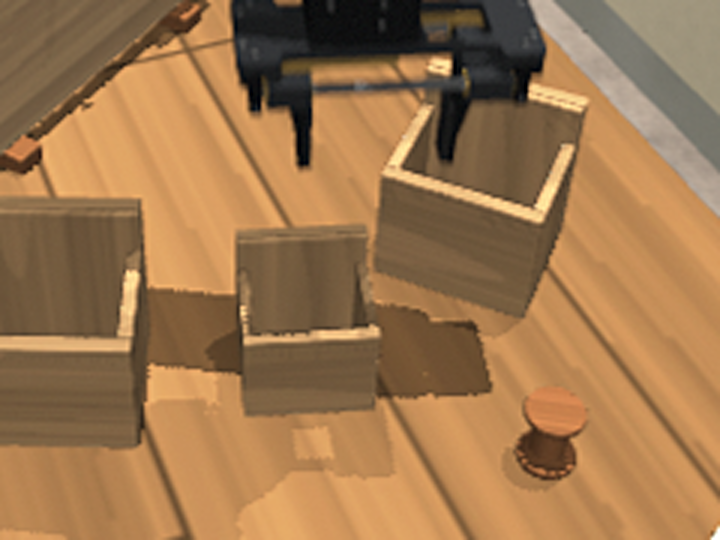

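The crop shows the open gripper above the scene at about (390,80), the small box free at about (305,330), and the bystanders undisturbed. The side view agrees with my box pose to about 1 mm. The force changed slightly, so I'll hold the pose briefly and check it.

Request:
drive_tool(
  moves=[0, 0, 0, 0, 87, 0, 0, 0, 0, 87],
)

```text
time_s: 2.9
tool_pos: [0.6048, -0.2158, 0.2026]
tool_rot: [179.8, -0.0, 73.0]
force: [0.8, 0.1, 0.0]
grip_width: 0.0872
grasp_force: 0.0
```

```bash
python3 go.py .604 -.217 .054 73
```

```text
units [-0.036 -0.023  3.714] turn -0.0
```

Request:
drive_tool(
  moves=[0, 0, 1, 0, 87, 0, 0, 2, 0, 87, 0, 0, 3, 0, 87, 0, 0, 3.65, 0, 87, 0, 0, 3.65, 0, 87],
)

```text
time_s: 3.52
tool_pos: [0.6036, -0.2149, 0.0541]
tool_rot: [-179.9, -0.0, 73.0]
force: [-0.5, 0.0, 0.7]
grip_width: 0.0872
grasp_force: 0.0
```

Request:
drive_tool(
  moves=[0, 0, 0, 0, 87, 0, 0, 0, 0, 87],
)

```text
time_s: 3.78
tool_pos: [0.6051, -0.2161, 0.0564]
tool_rot: [179.8, -0.0, 73.0]
force: [0.9, 0.7, 0.0]
grip_width: 0.0867
grasp_force: 0.0
```

```bash
python3 go.py .604 -.217 .054 73
```

```text
units [-0.03 -0.02  0.06] turn -0.002
```

Now I'll close the fingers on the side wall.

Request:
drive_tool(
  moves=[0, 0, 0, 0, 40, 0, 0, 0, 0, 14, 0, 0, 0, 0, 10, 0, 0, 0, 0, 6, 0, 0, 0, 0, 0],
  squeeze=45,
)

```text
time_s: 4.4
tool_pos: [0.6035, -0.2156, 0.0541]
tool_rot: [-180.0, -0.0, 73.0]
force: [0.6, 0.6, 0.1]
grip_width: 0.0451
grasp_force: 0.0
```

Request:
drive_tool(
  moves=[0, 0, 0, 0, 0, 0, 0, 0, 0, 0, 0, 0, 0, 0, 0, 0, 0, 0, 0, 0],
)

```text
time_s: 4.9
tool_pos: [0.6036, -0.2156, 0.0542]
tool_rot: [180.0, -0.0, 73.0]
force: [-0.4, 0.5, -1.0]
grip_width: 0.0055
grasp_force: 0.0
```

Run:
```python
from h import *
p,d=snap("side","side2"); q,e=snap("top","top2")
a=cv2.resize(p[210:330,290:430,::-1],None,fx=4,fy=4,interpolation=cv2.INTER_CUBIC);b=cv2.resize(q[150:230,320:420,::-1],None,fx=3,fy=4,interpolation=cv2.INTER_CUBIC)
c=np.zeros((600,800,3),np.uint8); c[:480,:500]=a[:480,:500]; c[:320,500:800]=b; cv2.imwrite("pics/s2.png",c)
o=env.get_obs(); print(o["grip_width"],o["grasp_force"],o["force"])
n=np.array([np.cos(np.radians(73)),np.sin(np.radians(73)),0]); y=np.array([-n[1],n[0],0]); bb=np.array([.5638,-.1925,.056])
T=np.load("pics/top0.npz");L=(pts("top",T["d"])-bb)@np.stack([n,y,[0,0,1]],1)
for x in range(-45,50,8):
    r=[]
    for yy in range(-52,56,8):
        m=(abs(L[...,0]*1e3-x)<4)&(abs(L[...,1]*1e3-yy)<4); r.append(int(1e3*np.max(L[m][:,2])) if m.any() else 999)
    print(x,r)
```

```text
0.002098613347144431 0.0 [-0.18800114 -0.59894102 -0.2068306 ]
-45 [999, 33, 30, 33, 35, 27, 31, 28, 31, 33, 30, 37, 33, 31]
-37 [32, 35, 37, 35, 31, 30, 34, 33, 30, 34, 31, 33, 33, 27]
-29 [27, 35, -45, -42, -42, -40, -42, -40, -46, -41, 999, 999, 32, 30]
-21 [31, 35, -42, -44, -42, -42, -45, -43, -43, -41, -45, 999, 30, 21]
-13 [31, 30, -42, -41, -44, -41, -44, -43, -43, -41, -46, 999, 33, 31]
-5 [999, 34, -40, -43, -45, -41, -44, -42, -44, -44, -44, 999, 31, 26]
3 [33, 33, -45, -42, -41, -45, -44, -45, -40, -42, -46, 999, 35, 27]
11 [26, 31, -42, -40, -45, -44, -44, -42, -41, -45, -41, 999, 35, 28]
19 [25, 32, -43, -39, -44, -42, -44, -43, -45, -41, 999, 999, 33, 32]
27 [26, 37, -40, -43, -41, -45, -44, -43, -41, -38, -48, 999, 31, 33]
35 [56, 58, 61, 61, 61, 58, 58, 57, 63, 59, 59, 58, 61, 59]
43 [59, 57, 61, 66, 59, 60, 61, 59, 65, 59, 57, 64, 62, 62]
```

View pics/s2.png

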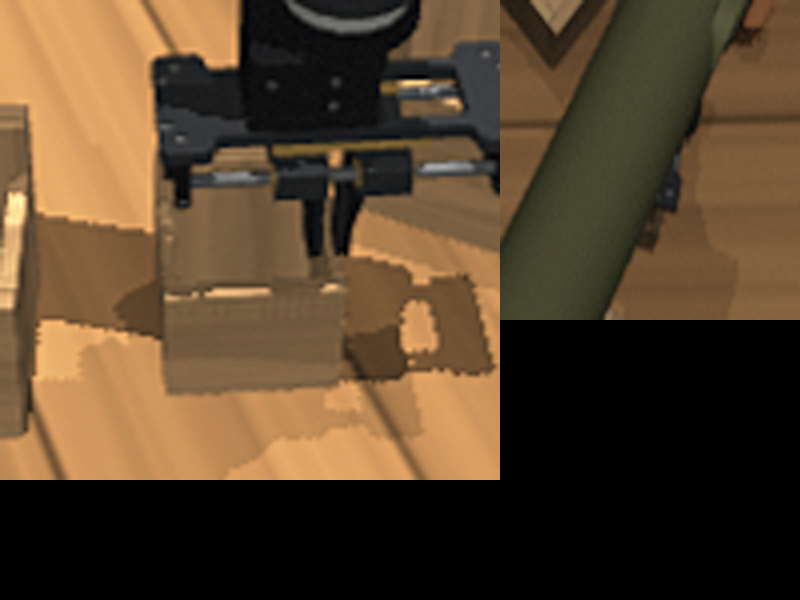

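The picture shows the fingers straddling the right side wall at about (330,255), but the reported width is under 8 mm with no force. I'll hold for a moment and read again.

Request:
drive_tool(
  moves=[0, 0, 0, 0, 0, 0, 0, 0, 0, 0, 0, 0, 0, 0, 0],
)

```text
time_s: 5.38
tool_pos: [0.6036, -0.2156, 0.0541]
tool_rot: [180.0, -0.0, 73.0]
force: [-0.2, -0.5, -0.6]
grip_width: 0.0004
grasp_force: 0.0
```

Run:
```python
from h import *
p,d=snap("side","side3")
n=np.array([np.cos(np.radians(73)),np.sin(np.radians(73)),0]); y=np.array([-n[1],n[0],0]); bb=np.array([.5638,-.1925,.056])
L=(pts("side",d)-bb)@np.stack([n,y,[0,0,1]],1)
dk=(p.max(2)<70)&(d>0)&(abs(L[...,0]+.012)<.03)&(abs(L[...,1]+.046)<.07)
for z in range(15,75,6):
    m=dk&(abs(L[...,2]*1e3-z)<3)
    if m.any(): print(z,m.sum(),"x",(L[m][:,0]*1e3).round()[:14],"y",np.sort((L[m][:,1]*1e3).round())[:24])
f=(d>0)&(abs(L[...,0]+.043)<.012)&(L[...,2]>-.045)&(L[...,2]<.02)&(abs(L[...,1])<.06); print("front",np.median(L[f][:,0]),np.percentile(L[f][:,1],[1,99]))
a=cv2.resize(p[230:300,320:400,::-1],None,fx=8,fy=8,interpolation=cv2.INTER_CUBIC); cv2.imwrite("pics/s3.png",a)
o=env.get_obs(); print(o["grip_width"],o["grasp_force"],o["force"])
```

```text
27 2 x [-18. -19.] y [-46. -39.]
33 15 x [-18. -17. -19. -20. -19. -20. -16. -20. -20. -22. -20. -19. -19. -22.] y [-50. -50. -48. -47. -46. -46. -44. -43. -43. -41. -41. -39. -37. -37.
 -34.]
39 16 x [-12. -17. -18. -20. -20. -18. -20. -19. -18. -21. -21. -20. -21. -20.] y [-50. -48. -48. -45. -45. -43. -43. -41. -41. -39. -38. -36. -36. -34.
 -34. -33.]
45 17 x [-14. -12. -19. -17. -18. -20. -20. -18. -19. -20. -18. -18. -21. -19.] y [-49. -49. -49. -47. -47. -45. -43. -41. -40. -39. -39. -37. -36. -34.
 -34. -33. -32.]
51 18 x [-16. -16. -19. -19. -19. -19. -20. -20. -20. -22. -19. -20. -22. -18.] y [-51. -51. -49. -49. -47. -47. -45. -45. -43. -42. -42. -40. -40. -39.
 -38. -35. -34. -33.]
57 14 x [-14. -16. -18. -19. -20. -19. -19. -19. -19. -18. -20. -21. -21. -23.] y [-51. -49. -47. -47. -45. -44. -43. -43. -40. -38. -36. -35. -33. -31.]
63 24 x [-18. -18. -18. -19. -18. -20. -20. -21. -21. -19. -21. -18. -21. -23.] y [-53. -52. -50. -50. -50. -48. -48. -47. -46. -44. -44. -42. -40. -40.
 -39. -38. -37. -37. -35. -33. -33. -33. -31. -31.]
69 21 x [-18. -17. -19. -20. -18. -20. -20. -22. -18. -20. -19. -19. -20. -22.] y [-54. -54. -52. -52. -50. -50. -48. -48. -46. -44. -42. -41. -40. -39.
 -37. -35. -35. -33. -33. -31. -30.]
front -0.04342552285663987 [-0.0485343   0.04910268]
0.0005122766593157974 0.0 [0.26723199 0.5422876  0.4369398 ]
```

View pics/s3.png

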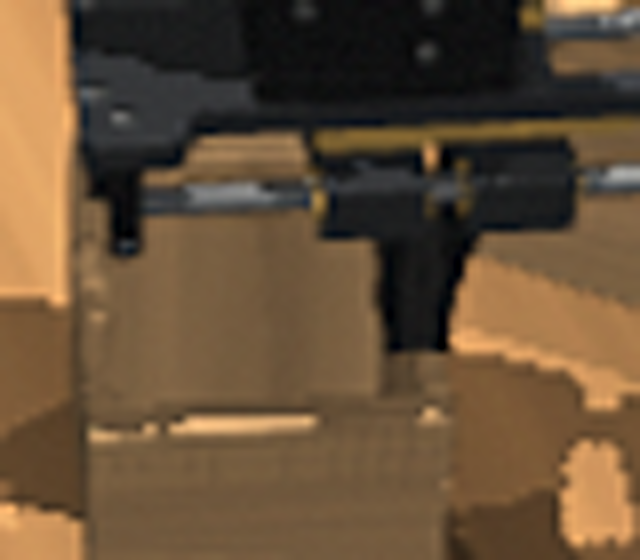

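Unexpectedly, the fingers closed fully, with visible tips ending at the rim at about (415,350) and not straddling the wall. I'll check in the earlier frames where the visible tips end relative to the TCP.

Run:
```python
from h import *
def tips(f,tcp,box):
    S=np.load(f"pics/{f}.npz"); P=pts("side",S["d"]); L=P-tcp
    m=(S["p"].max(2)<75)&(S["d"]>0)&(abs(L[...,0])<.09)&(abs(L[...,1])<.09)
    for z in range(-10,70,6):
        k=m&(abs(L[...,2]*1e3-z)<3); print(f,z,k.sum(),end="; ")
    print()
tips("side0",np.array([.2342,.6058,.1892]),0)
tips("side1",np.array([.5998,-.2152,.1917]),0)
print(proj("side",[[.5998,-.2152,.1917],[.2342,.6058,.1892],[.6036,-.2156,.0541]]), proj("top",[[.2342,.6058,.1892]]))
```

```text
side0 -10 0; side0 -4 0; side0 2 0; side0 8 0; side0 14 0; side0 20 0; side0 26 0; side0 32 7; side0 38 27; side0 44 24; side0 50 25; side0 56 22; side0 62 28; side0 68 21; 
side1 -10 0; side1 -4 0; side1 2 0; side1 8 0; side1 14 0; side1 20 0; side1 26 0; side1 32 0; side1 38 2; side1 44 22; side1 50 21; side1 56 24; side1 62 26; side1 68 22; 
[[373.03621629 235.90520866]
 [159.46829807  98.92624702]
 [371.2132522  279.67903885]] [[ 85.27239253 301.92887212]]
```

The visible fingertips end about 33 mm above the reported TCP in every frame, and the body's start is offset by the same amount. The real tool is therefore about 33 mm shorter than reported. I'll open, shift 3 mm outward and go 33 mm deeper.

Request:
drive_tool(
  moves=[0, 0.07, -0.3, 0, 60, 0, 0.07, -0.3, 0, 60, 0, 0.07, -0.3, 0, 60, 0, 0.07, -0.3, 0, 60, 0, 0.07, -0.3, 0, 60],
)

```text
time_s: 6.05
tool_pos: [0.6061, -0.2164, 0.0659]
tool_rot: [-180.0, -0.0, 73.0]
force: [-0.3, 0.1, 0.6]
grip_width: 0.0424
grasp_force: 0.0
```

Request:
drive_tool(
  moves=[0, 0, 0, 0, 60, 0, 0, 0, 0, 60, 0, 0, 0.5, 0, 60, 0, 0, 1.1, 0, 60, 0, 0, 1.1, 0, 60],
)

```text
time_s: 6.68
tool_pos: [0.6039, -0.2154, 0.019]
tool_rot: [-179.7, 0.0, 73.0]
force: [0.1, -1.1, 0.0]
grip_width: 0.0605
grasp_force: 0.0
```

Request:
drive_tool(
  moves=[0, 0, 0, 0, 30, 0, 0, 0, 0, 10, 0, 0, 0, 0, 4, 0, 0, 0, 0, 0, 0, 0, 0, 0, 0],
  squeeze=25,
)

```text
time_s: 7.3
tool_pos: [0.6064, -0.2164, 0.0223]
tool_rot: [180.0, -0.0, 73.0]
force: [0.4, -0.1, 0.4]
grip_width: 0.0181
grasp_force: 0.0
```

Request:
drive_tool(
  moves=[0, 0, 0, 0, 0, 0, 0, 0, 0, 0, 0, 0, 0, 0, 0, 0, 0, 0, 0, 0, 0, 0, 0, 0, 0],
  squeeze=50,
)

```text
time_s: 7.92
tool_pos: [0.6065, -0.2165, 0.0223]
tool_rot: [180.0, -0.0, 73.0]
force: [0.9, -0.3, -0.1]
grip_width: 0.008
grasp_force: 50.0
```

Run:
```python
from h import *
p,d=snap("side","side4"); o=env.get_obs(); print(o["tool_pos"],o["grip_width"],o["grasp_force"],o["force"])
n=np.array([np.cos(np.radians(73)),np.sin(np.radians(73)),0]); y=np.array([-n[1],n[0],0]); bb=np.array([.5638,-.1925,.056])
L=(pts("side",d)-bb)@np.stack([n,y,[0,0,1]],1)
f=(d>0)&(abs(L[...,0]+.043)<.012)&(L[...,2]>-.045)&(L[...,2]<.02)&(abs(L[...,1])<.065); print("front",np.median(L[f][:,0]),np.percentile(L[f][:,1],[1,99]),"slope",np.degrees(np.polyfit(L[f][:,1],L[f][:,0],1)[0]))
```

```text
[ 0.6064771  -0.2165059   0.02228334] 0.007384220924003357 49.999824771657586 [ 1.15956018 -0.74687057  0.8185958 ]
front -0.043399678245623005 [-0.04736636  0.05120781] slope 0.12364572629394695
```

The wall is gripped: width 8 mm, force 50 N. Now I'll lift.

Request:
drive_tool(
  moves=[0, 0, -0.3, 0, 0, 0, 0, -1, 0, 0, 0, 0, -2.2, 0, 0, 0, 0, -3.4, 0, 0, 0, 0, -4.5, 0, 0],
)

```text
time_s: 8.6
tool_pos: [0.6058, -0.2165, 0.2043]
tool_rot: [180.0, -0.0, 72.9]
force: [0.6, 0.3, -2.3]
grip_width: 0.0076
grasp_force: 50.0
```

```bash
python3 - <<'E'
from h import *
o=env.get_obs(); print(o["tool_pos"],o["grip_width"],o["grasp_force"],o["force"],o["wrist_torque"])
E
python3 go.py .579 .130 .202 126.1
```

```text
[ 0.60579437 -0.21649053  0.20425763] 0.007559923422155039 50.00565245747566 [ 0.57968324  0.28583417 -2.33442526] [-0.16146895 -0.07718402 -0.08654085]
units [ 8.085 -3.181  0.058] turn -5.315
```

Request:
drive_tool(
  moves=[0.3, -0.1, 0, -0.8, 0, 1.2, -0.4, 0, -1.8, 0, 2.2, -0.8, 0, -2.9, 0, 3.2, -1.2, 0, -4, 0, 4.2, -1.6, 0, -5, 0],
)

```text
time_s: 9.22
tool_pos: [0.5935, -0.0359, 0.2025]
tool_rot: [-180.0, -0.0, 123.3]
force: [1.6, -0.0, -1.8]
grip_width: 0.0076
grasp_force: 50.0
```

```bash
python3 go.py .579 .130 .202 126.1
```

```text
units [3.666 1.973 0.013] turn -0.281
```

Request:
drive_tool(
  moves=[0.9, 0.5, 0, -0.28, 0, 1.8, 1, 0, -0.28, 0, 2.7, 1.45, 0, -0.28, 0, 3.3, 1.8, 0, -0.28, 0, 3.66, 1.97, 0, -0.28, 0],
)

```text
time_s: 9.85
tool_pos: [0.58, 0.1303, 0.2022]
tool_rot: [-180.0, -0.0, 125.9]
force: [0.5, 0.1, -1.4]
grip_width: 0.0077
grasp_force: 50.0
```

Request:
drive_tool(
  moves=[0, 0, 0, 0, 0, 0, 0, 0, 0, 0],
)

```text
time_s: 10.1
tool_pos: [0.581, 0.1264, 0.2023]
tool_rot: [-180.0, 0.1, 125.6]
force: [0.2, 0.5, -2.0]
grip_width: 0.0076
grasp_force: 50.0
```

```bash
cat > meas.py <<'E'
from h import *
import sys
f=sys.argv[1]
pl=np.load("pl.npz"); c,n=pl["c"],pl["n"]; n[2]=0;n/=np.linalg.norm(n); yb=np.array([-n[1],n[0],0]); A=np.stack([n,yb,[0,0,1]],1)
o=env.get_obs(); tp=o["tool_pos"]; print("tcp",tp.round(4),o["tool_rot"].round(2),"F board axes",(o["force"]@A).round(2))
face=np.array([.4798,.1819,.195])
print("tcp in screw frame mm",((tp-face)@A*1e3).round(1))
(p,d),(q,e)=snap("side","s"+f),snap("top","t"+f)
mid=tp+A@np.array([.0105,.0495,.0337])
for nm,im,dd in(("side",p,d),("top",q,e)):
    L=(pts(nm,dd)-mid)@A*1e3; w=(dd>0)&(im[...,0].astype(int)>im[...,2]+15)
    X,Y,Z=L[...,0],L[...,1],L[...,2]
    k=w&(abs(X+43)<9)&(abs(Y)<58)&(Z>-62)&(Z<27)
    if k.sum()>80:
        g=L[k]; a=np.linalg.lstsq(np.c_[g[:,1:],np.ones(len(g))],g[:,0],rcond=None)[0]
        r=g[:,0]-np.c_[g[:,1:],np.ones(len(g))]@a; g=g[abs(r)<4]
        print(nm,"front face n",len(g),"x0",a[2].round(1),"(-43) dx/dy,dx/dz deg",np.degrees(a[:2]).round(2),"y",np.percentile(g[:,1],[.5,99.5]).round(1),"z",np.percentile(g[:,2],[.5,99.5]).round(1))
    k=w&(abs(X-40)<14)&(abs(Y)<60)&(Z>50)&(Z<64)
    if k.sum()>20: g=L[k]; print(nm,"back top n",len(g),"x",np.percentile(g[:,0],[3,97]).round(1),"y",np.percentile(g[:,1],[1,99]).round(1),"z",np.median(g[:,2]).round(1))
cv2.imwrite(f"pics/v{f}.png",np.hstack([cv2.resize(p[100:260,220:360,::-1],None,fx=3,fy=3),cv2.resize(q[140:300,160:280,::-1],None,fx=3,fy=3)]))
E
python3 meas.py 5
```

```text
tcp [0.581  0.1264 0.2023] [-1.7997e+02  6.0000e-02  1.2563e+02] F board axes [ 0.29 -0.48 -1.98]
tcp in screw frame mm [-104.4  -49.1    7.3]
side front face n 715 x0 -40.5 (-43) dx/dy,dx/dz deg [1.   0.28] y [-51.7  49.9] z [-56.4  26.4]
side back top n 57 x [33.1 49. ] y [19.3 48.1] z 55.2
```

View pics/v5.png

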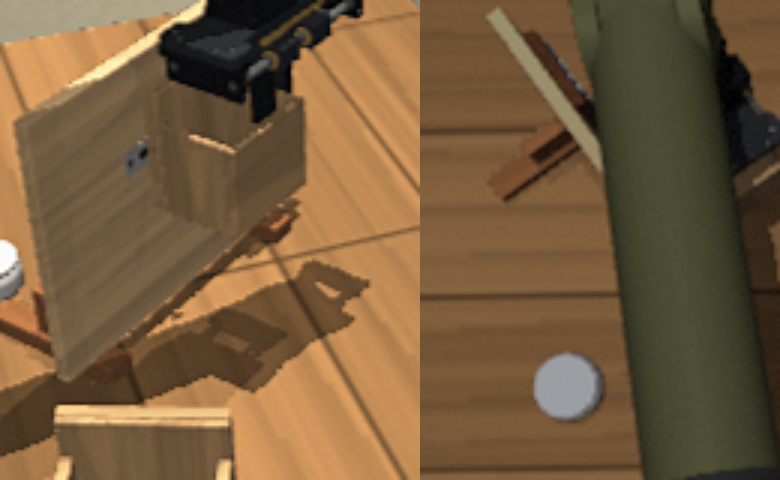

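The crop shows the box held square, just right of the strip and screw at (140,153), about 40 mm off the board. Next I'll lower to hole height and approach.

Request:
drive_tool(
  moves=[0, 0, 0.3, -0.05, 0, 0, 0, 0.7, -0.05, 0, 0.2, 0, 1.1, -0.05, 0, 0.4, 0, 1.5, -0.05, 0, 0.5, 0, 1.5, -0.05, 0],
)

```text
time_s: 10.82
tool_pos: [0.5671, 0.1458, 0.14]
tool_rot: [-179.8, -0.1, 126.4]
force: [0.3, -0.3, -2.4]
grip_width: 0.0071
grasp_force: 50.0
```

Request:
drive_tool(
  moves=[0, 0, 0, 0, 0, 0, 0, 0, 0, 0, 0, 0, 0, 0, 0],
)

```text
time_s: 11.2
tool_pos: [0.5696, 0.1447, 0.1428]
tool_rot: [179.9, 0.0, 126.2]
force: [0.7, 0.3, -2.5]
grip_width: 0.0076
grasp_force: 50.0
```

```bash
python3 meas.py 6
```

```text
tcp [0.5696 0.1447 0.1428] [1.7993e+02 3.0000e-02 1.2625e+02] F board axes [-0.21 -0.76 -2.48]
tcp in screw frame mm [-83.  -50.6 -52.2]
side front face n 644 x0 -41.0 (-43) dx/dy,dx/dz deg [ 0.49 -0.28] y [-51.8  49.6] z [-56.6  26.5]
side back top n 56 x [32.9 48.2] y [19.3 49.5] z 54.4
```

Request:
drive_tool(
  moves=[0.1, -0.055, 0, -0.05, 0, 0.2, -0.055, 0, -0.05, 0, 0.23, -0.055, 0, -0.05, 0, 0.23, -0.055, 0, -0.05, 0],
)

```text
time_s: 11.8
tool_pos: [0.5617, 0.1512, 0.1422]
tool_rot: [180.0, 0.0, 126.8]
force: [-1.0, -0.6, -2.5]
grip_width: 0.0075
grasp_force: 50.0
```

Request:
drive_tool(
  moves=[0.02, 0, 0, 0, 0, 0.04, 0, 0, 0, 0, 0.06, 0, 0, 0, 0, 0.08, 0, 0, 0, 0, 0.08, 0, 0, 0, 0],
)

```text
time_s: 12.42
tool_pos: [0.5602, 0.1532, 0.1423]
tool_rot: [180.0, 0.0, 126.8]
force: [1.4, -1.4, -3.0]
grip_width: 0.0079
grasp_force: 50.0
```

```bash
cat > st.py <<'E'
from h import *
pl=np.load("pl.npz"); c,n=pl["c"],pl["n"]; n[2]=0;n/=np.linalg.norm(n); yb=np.array([-n[1],n[0],0]); A=np.stack([n,yb,[0,0,1]],1)
o=env.get_obs(); v=(o["tool_pos"]-[.4798,.1819,.195])@A*1e3+[62.5,48.4,52.1]
print(o["time_s"],"hole rel screw (est) mm",v.round(1),"yaw",o["tool_rot"][2].round(2),"F",(o["force"]@A).round(2),"M",(o["wrist_torque"]@A).round(2),o["grip_width"].round(4))
E
python3 st.py
```

```text
Traceback (most recent call last):
  File "st.py", line 4, in <module>
    print(o["time_s"],"hole rel screw (est) mm",v.round(1),"yaw",o["tool_rot"][2].round(2),"F",(o["force"]@A).round(2),"M",(o["wrist_torque"]@A).round(2),o["grip_width"].round(4))
                                                                                                                                                          ^^^^^^^^^^^^^^^^^^^^^
AttributeError: 'float' object has no attribute 'round'
```

```bash
sed -i 's/,o\["grip_width"\].round(4)//; s/^print(o\["time_s"\],/print(round(o["time_s"],2),/' st.py; python3 st.py
```

```text
12.43 hole rel screw (est) mm [-8.1  0.3 -0.6] yaw 126.76 F [-1.94 -0.3  -3.05] M [-0.12  0.37  0.04]
```

Request:
drive_tool(
  moves=[0.02, 0, 0, 0, 0, 0.04, 0, 0, 0, 0, 0.04, 0, 0, 0, 0],
)

```text
time_s: 12.8
tool_pos: [0.5599, 0.1537, 0.1424]
tool_rot: [179.9, 0.1, 126.7]
force: [3.7, -2.5, -2.4]
grip_width: 0.0074
grasp_force: 50.0
```

```bash
python3 st.py
```

```text
12.8 hole rel screw (est) mm [-7.5  0.3 -0.5] yaw 126.72 F [-4.23 -1.48 -2.36] M [-0.3  1.1  0.1]
```

The hanger touches the head: 4 N, stopped about 8 mm off. Now I'll feel around lightly, going upward first because the screw's highlight was seen about 3 mm higher.

Request:
drive_tool(
  moves=[0, 0, -0.025, 0, 0, 0, 0, -0.05, 0, 0, 0, 0, -0.075, 0, 0, 0, 0, -0.1, 0, 0, 0, 0, -0.1, 0, 0],
)

```text
time_s: 13.42
tool_pos: [0.5598, 0.153, 0.1462]
tool_rot: [-180.0, 0.1, 126.7]
force: [3.5, -5.2, -3.4]
grip_width: 0.0074
grasp_force: 50.0
```

```bash
python3 st.py
```

```text
13.43 hole rel screw (est) mm [-8.   0.8  3.3] yaw 126.71 F [-6.25  0.21 -3.45] M [-0.19  1.32  0.24]
```

No drop-in yet at y +0.5. The original top image also shows the protruding screw edge-on, which fixes its position along the board well, so I'll use that.

Run:
```python
from h import *
pl=np.load("pl.npz"); c,n=pl["c"],pl["n"]; n[2]=0;n/=np.linalg.norm(n); yb=np.array([-n[1],n[0],0]); A=np.stack([n,yb,[0,0,1]],1)
face=np.array([.4798,.1819,.195])
for f,nm in(("side0","side"),("top0","top")):
    p=np.load(f"pics/{f}.npz")["p"].astype(int); 
    print(nm,"axes px",proj(nm,np.array([face-.0068*n,face-.0068*n+.04*yb,face-.0068*n+[0,0,.03]])).round(1).tolist())
    u0,v0=proj(nm,face-.0068*n)[0].round().astype(int)
    sat=p.max(2)-p.min(2)
    for v in range(v0-6,v0+7): print(v," ".join(f"{p[v,u].sum()//3:3d}{'*' if sat[v,u]<22 else ' '}" for u in range(u0-9,u0+10)))
    print("u from",u0-9)
```

```text
side axes px [[270.1, 150.2], [260.4, 157.3], [269.1, 140.4]]
144  89   89   90   89   87   87   88   90   89   87   81*  81*  85*  68*  40*  60*  83*  72*  72*
145  89   90   88   88   85   87   88  109   98   79*  80*  87*  72*  37*   3*  49*  81*  82*  81*
146  91   90   87   89   88   87   82   87*  83*  80*  73*  55*  29*   5*  26*  72*  86*  84*  86*
147  87   88   87   90   93  138* 112*  73*  73*  52*  43*  20*   0*  25*  68*  85*  86*  86*  91 
148  86   88   89   86   82*  99*  89*  76* 102* 200* 209* 150*  94*  79*  83*  85*  86*  87   91 
149  89   88   85   82*  79*  82*  65*  38* 157* 183* 140* 102*  89*  84*  87*  88   90   89   90 
150  94   88*  80*  81*  84*  69*  32*   0* 141* 164*  98*  51*  75*  84*  85   87   90   91   89 
151  86   83*  78*  81*  87*  53*   0*  18*  96* 120*  74*  53*  78   86   87   87   89   88   88 
152  84*  82*  85*  85*  88*  52*  25*  64*  80*  87*  83*  85*  88   90   90   86   87   89   90 
153  86*  79*  56*  64*  84*  82*  78*  82*  79*  83*  87   91   89   89   90   87   88   91   92 
154  88   68*  33*  67*  86*  85*  81*  80*  84 
[... 918 characters left out ...]
 104  122  126  127  132  136  107   48   94* 103*  88*  87   86   88   89   88   88   89   88 
212  82  105  123  129  132  134  128   94   45   42*  40*  63   85   91   92   90   90   89   89 
213  72   76  115  133  131  131  135  127   85   54*  46*  54   84   94   92   92   92   91   92 
214  80   65   96  126  133  132  133  136  119   77   35*  30*  65   88   94   91   91   92   91 
215  79   66   57  112  133  131  131  133  136  115   65   39*  44*  65   87   92   92   92   91 
216  80   69   46   89  124  131  131  133  133  136  101   52   49*  41*  73   86   79   88   93 
217  83   67   49   43   96  126  132  131  132  136  121   74   54*  48*  55   71   57   68   87 
u from 230
```

Both views put the screw about 1–3 mm towards −y and 1–2 mm higher than my first estimate. I'll back off slightly, shift and press again.

Request:
drive_tool(
  moves=[-0.07, 0, 0, 0, 0, -0.07, 0.06, 0.045, 0, 0, -0.04, 0.06, 0.045, 0, 0, -0.01, 0.06, 0.045, 0, 0, -0.01, 0.06, 0.045, 0, 0],
)

```text
time_s: 14.05
tool_pos: [0.5608, 0.1565, 0.1443]
tool_rot: [-180.0, -0.0, 126.8]
force: [-0.2, 0.3, -3.2]
grip_width: 0.0074
grasp_force: 50.0
```

```bash
python3 st.py
```

```text
14.05 hole rel screw (est) mm [-5.7 -2.1  1.4] yaw 126.8 F [ 0.35 -0.   -3.22] M [-0.12  0.03  0.  ]
```

It dropped in: x is −5.7 with no force. Now I'll advance to the board.

Request:
drive_tool(
  moves=[0.04, 0, 0, 0, 0, 0.08, 0, 0, 0, 0, 0.12, 0, 0, 0, 0, 0.15, 0, 0, 0, 0, 0.15, 0, 0, 0, 0],
)

```text
time_s: 14.68
tool_pos: [0.5575, 0.161, 0.1445]
tool_rot: [180.0, -0.0, 126.8]
force: [0.5, 0.3, -3.2]
grip_width: 0.0075
grasp_force: 50.0
```

```bash
python3 st.py
```

```text
14.68 hole rel screw (est) mm [-0.1 -2.1  1.6] yaw 126.79 F [-0.02 -0.55 -3.2 ] M [-0.08  0.04 -0.03]
```

Request:
drive_tool(
  moves=[0.025, 0, 0, 0, 0, 0.05, 0, 0, 0, 0, 0.05, 0, 0, 0, 0],
)

```text
time_s: 15.05
tool_pos: [0.5572, 0.1612, 0.1445]
tool_rot: [180.0, 0.1, 126.7]
force: [3.5, -2.9, -3.2]
grip_width: 0.0078
grasp_force: 50.0
```

```bash
python3 st.py
```

```text
15.05 hole rel screw (est) mm [ 0.2 -2.   1.6] yaw 126.71 F [-4.42 -1.14 -3.15] M [-0.25  1.05  0.01]
```

The box is flat on the board at 4.4 N. I'll hold briefly, ease the push and slide down.

Request:
drive_tool(
  moves=[0, 0, 0, 0, 0, -0.03, 0, 0, 0, 0, -0.03, 0, 0.05, 0, 0, -0.03, 0, 0.1, 0, 0, -0.03, 0, 0.1, 0, 0],
)

```text
time_s: 15.68
tool_pos: [0.5572, 0.1613, 0.1403]
tool_rot: [180.0, 0.0, 126.8]
force: [4.0, -3.0, -1.9]
grip_width: 0.0076
grasp_force: 50.0
```

```bash
python3 st.py
```

```text
15.68 hole rel screw (est) mm [ 0.2 -2.  -2.6] yaw 126.76 F [-4.82 -1.47 -1.86] M [-0.2   1.    0.05]
```

Request:
drive_tool(
  moves=[-0.03, 0, 0.05, 0, 0, -0.03, 0, 0.1, 0, 0, -0.03, 0, 0.15, 0, 0, -0.03, 0, 0.18, 0, 0, -0.03, 0, 0.18, 0, 0],
)

```text
time_s: 16.3
tool_pos: [0.5572, 0.1609, 0.1328]
tool_rot: [-180.0, -0.0, 126.8]
force: [-0.2, 0.2, -3.5]
grip_width: 0.008
grasp_force: 50.0
```

```bash
python3 st.py
```

```text
16.3 hole rel screw (est) mm [ -0.   -1.8 -10.1] yaw 126.8 F [ 0.32  0.04 -3.46] M [-0.05  0.09  0.  ]
```

Request:
drive_tool(
  moves=[0.01, 0, 0.03, 0, 0, 0.01, 0, 0.06, 0, 0, 0.01, 0, 0.09, 0, 0, 0.01, 0, 0.11, 0, 0, 0.01, 0, 0.11, 0, 0],
)

```text
time_s: 16.92
tool_pos: [0.5575, 0.1607, 0.1287]
tool_rot: [-180.0, -0.0, 126.8]
force: [-0.2, 0.9, -2.0]
grip_width: 0.0076
grasp_force: 50.0
```

```bash
python3 st.py
```

```text
16.93 hole rel screw (est) mm [ -0.3  -1.9 -14.2] yaw 126.77 F [ 0.85 -0.32 -1.97] M [-0.05  0.08  0.03]
```

Now at 15.8 mm down; I'll continue until the seat carries the load.

Request:
drive_tool(
  moves=[0.01, 0, 0.03, 0, 0, 0.01, 0, 0.06, 0, 0, 0.01, 0, 0.06, 0, 0, 0.01, 0, 0.06, 0, 0],
)

```text
time_s: 17.42
tool_pos: [0.5573, 0.161, 0.1264]
tool_rot: [180.0, -0.0, 126.8]
force: [-0.0, 0.2, -1.7]
grip_width: 0.0077
grasp_force: 50.0
```

```bash
python3 st.py
```

```text
17.43 hole rel screw (est) mm [  0.   -1.9 -16.5] yaw 126.77 F [ 0.18 -0.12 -1.75] M [-0.08  0.05 -0.02]
```

Request:
drive_tool(
  moves=[0, 0, 0.025, 0, 0, 0, 0, 0.05, 0, 0, 0, 0, 0.05, 0, 0, 0, 0, 0.05, 0, 0],
)

```text
time_s: 17.92
tool_pos: [0.5575, 0.1611, 0.1252]
tool_rot: [180.0, -0.0, 126.8]
force: [-2.3, -0.7, 6.3]
grip_width: 0.0077
grasp_force: 50.0
```

```bash
python3 st.py
```

```text
17.93 hole rel screw (est) mm [ -0.1  -2.1 -17.7] yaw 126.76 F [0.77 2.23 6.32] M [ 0.62 -0.22 -0.01]
```

The seat is felt at 6 N upward. I'll ease off, verify flushness with one camera measurement, and then release.

Request:
drive_tool(
  moves=[0, 0, -0.03, 0, 0, 0, 0, -0.03, 0, 0, 0, 0, -0.03, 0, 0],
)

```text
time_s: 18.3
tool_pos: [0.5574, 0.1611, 0.1255]
tool_rot: [180.0, 0.0, 126.8]
force: [-0.9, -0.7, 1.6]
grip_width: 0.0078
grasp_force: 50.0
```

```bash
python3 st.py; python3 meas.py 7
```

```text
18.3 hole rel screw (est) mm [ -0.   -2.  -17.4] yaw 126.77 F [-0.06  1.13  1.62] M [ 0.22 -0.06 -0.  ]
tcp [0.5574 0.1611 0.1255] [1.7999e+02 1.0000e-02 1.2677e+02] F board axes [-0.06  1.13  1.62]
tcp in screw frame mm [-62.5 -50.4 -69.5]
side front face n 623 x0 -41.2 (-43) dx/dy,dx/dz deg [0.24 0.07] y [-51.7  50.3] z [-55.4  26.8]
side back top n 107 x [32.8 53.6] y [14.4 59.5] z 55.7
```

The box is upright and square, and the seat bears the load. Releasing.

Request:
drive_tool(
  moves=[0, 0, 0, 0, 10, 0, 0, 0, 0, 14, 0, 0, 0, 0, 18, 0, 0, 0, 0, 24, 0, 0, 0, 0, 30],
  squeeze=10,
)

```text
time_s: 19.02
tool_pos: [0.5573, 0.1611, 0.1256]
tool_rot: [180.0, 0.0, 126.8]
force: [0.1, 0.6, 0.6]
grip_width: 0.0266
grasp_force: 0.0
```

```bash
python3 st.py
```

```text
19.02 hole rel screw (est) mm [  0.1  -2.  -17.3] yaw 126.77 F [ 0.42 -0.41  0.6 ] M [0.08 0.1  0.  ]
```

Request:
drive_tool(
  moves=[0, 0, -0.3, 0, 30, 0, 0, -0.8, 0, 30, 0, 0, -1.6, 0, 30, 0, 0, -2.6, 0, 30, -1, 0, -3.6, 0, 30],
)

```text
time_s: 19.65
tool_pos: [0.5803, 0.1327, 0.2718]
tool_rot: [179.9, -0.1, 127.2]
force: [1.8, -0.2, -0.2]
grip_width: 0.0299
grasp_force: 0.0
```

Request:
drive_tool(
  moves=[-2, 0, 0, 0, 30, -3, 0, 0, 0, 30, -3, 0, 0, 0, 30, -3, 0, 0, 0, 30],
)

```text
time_s: 20.15
tool_pos: [0.653, 0.0334, 0.2699]
tool_rot: [180.0, -0.0, 126.8]
force: [0.3, 0.9, 0.4]
grip_width: 0.0302
grasp_force: 0.0
```

Run:
```python
from h import *
p,d=snap("side","fin"); cv2.imwrite("pics/fin2.png",cv2.resize(p[80:320,180:480,::-1],None,fx=2.5,fy=2.5))
```

```text
(no output)
```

View pics/fin2.png

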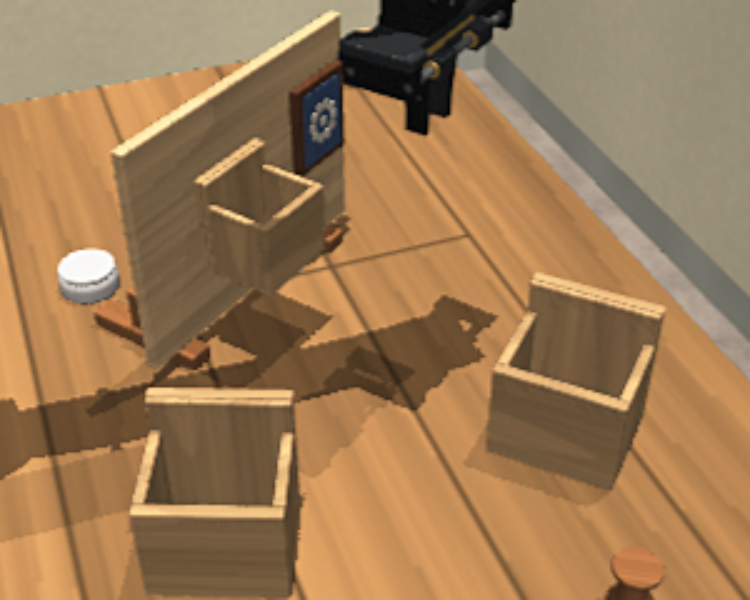

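The picture shows the box hanging upright and flush on the board at about (262,215). The gripper is clear at (430,70), and the tin and reel, the bystanders in view, are where they were.

```bash
python3 -c "
from cell import env
print(env.sign_off())"
```

```text
the job is handed in; nothing more can be done
None
```

The job is handed in: the last picture showed the small bobbin box released and hanging upright and flush on the screw, slid down until I felt the seat, but sign-off returned no verdict.

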